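# Gauge the blast-gun barrel and hold the rod for reading

## Task

Draw the orange lock pin up out of the barrel's sleeve and park it upright in the yellow notch at the stand's side, its knob resting on the bracket, and let go of it. Then take the gauge rod from its cradle, push it into the sloping barrel until its collar stops fully home on the mouth, keep it there for about half a second, and draw it right out. Finish while still holding the rod level and steady in the gripper, its tip about 5 cm above the middle of the lit reading panel and the rod touching nothing else, and leave the other things on the bench alone.

Things in the scene. Friction and masses are not known exactly. Their poses are not given: they have to be found in the camera images.
- pin: Lock pin, about 50 g: round orange knob 24 mm in diameter, 30 mm tall, on a steel shank 8 mm thick, 50 mm long. Origin on the axis at the knob's underside, z up the axis. At the start it stands upright and loose in the sleeve on the barrel, and its shank blocks the bore; lift it straight up by over 50 mm to free it.
- sleeve_top (a point): Centre of the top of the dark steel sleeve (27 mm square, upright 11 mm square hole) in which the pin stands at the start; the knob rests on it, 172 mm above the bench.
- notch (a point): Parking notch: upright slot 12 mm wide in a yellow bracket at the stand's left (+y). The point is on the bracket's top face, 100 mm above the bench, on the slot's middle line; axes as the stand's. The slot runs along x: closed 10 mm towards -x, open at 14 mm towards +x. Plate 34 mm wide, 10 mm thick, over 70 mm of space below for the shank; the knob rests on the plate.
- barrel: Blast-gun barrel: square aluminium tube, 31 mm outside, 15 mm square bore 130 mm deep, fixed on the stand, sloping at 0.61 rad (35 degrees) to the bench. Origin at the centre of the flat mouth face, 150 mm above the bench; +x out of the mouth along the bore (up and away from the robot), y level, z across the bore, upwards. The pin crosses it 45 mm inside the mouth.
- stand: Red stand with the barrel, sleeve and yellow bracket; bolted down. Base 200 mm square, 12 mm thick, its centre 30 mm along +y; origin on the bench, z up, x the way the mouth faces in plan. In plan the mouth is at x 55 mm, the sleeve at x 18 mm, the bracket at y 80 mm. Top of the sleeve: 172 mm (202 mm with the pin's knob).
- rod: Gauge rod, 150 g: steel shaft 10 mm thick, 105 mm long, tapered tip; brass collar 26 mm in diameter, 8 mm thick; square green handle 16 x 16 x 87 mm. Origin on the axis at the collar's shaft-side face; tip towards -x, collar (0 to 8 mm) and handle (8 to 95 mm) towards +x. Fully in, the collar lies on the mouth: origin on the barrel's origin (within bore play), x axes parallel.
- rod_tip (a point): Tip of the gauge rod, on its axis, 105 mm along -x from the rod's origin.
- rod_grip (a point): Place to hold the rod: on the axis in the handle, 45 mm along +x from the rod's origin. Free on all sides when the rod lies in its cradle, except for the cradle's rear support, which begins 32 mm farther along +x.
- cradle: Blue cradle, bolted down, left or right of the stand: base 220 x 60 x 10 mm, two open-topped supports 12 mm thick at -85 and +83 mm along x. The rod lies level in it along the cradle's x, its axis 70 mm above the bench; the supports' horns reach 5 to 8 mm above the axis: lift the rod straight up. Origin on the bench, z up.
- panel: Reading panel with a lit white top: aluminium box 150 x 120 mm (x, y), 25 mm tall, bolted down on the other side of the stand. Origin on the bench under its centre, z up.
- panel_top (a point): Centre of the panel's lit white top face, 25 mm above the bench.
- jar: bystander: amber jar with a steel cap, 68 mm in diameter, 100 mm tall; leave alone. Origin at its underside.
- nozzle: bystander: white ceramic nozzle, 34 mm at the foot, 50 mm tall; leave alone. Origin at its underside.
- wrench: bystander: flat steel wrench lying on the bench; leave alone. Origin at its underside.
- brush: bystander: brush lying on the bench; leave alone. Origin at its underside.
- flange: bystander: dark steel ring, 70 mm in diameter, 14 mm tall; leave alone. Origin at its underside.
- spray: bystander: blue can, 56 mm in diameter, 170 mm tall; leave alone. Origin at its underside.
Not all that is in view belongs to the job. Of the things shaped like the rod, the steel one is meant. Several things have the shape of the pin; the one meant has the colours described above.

How it is judged:
By the outcome, as a careful person would: the job done as asked, in the order asked, and still so for the second after the job is handed in, while the arm keeps its last pose, push and grip.
It also fails if it takes over 67 s, if anything falls off the work surface, if the arm or the gripper's body presses on something with over 40 N, if the wrist force passes 120 N, or if a joint passes its speed limit or range.

## Robot

A 7-joint arm with a two-finger parallel gripper is mounted at the origin on the work surface. World frame = base frame: x ahead of the robot, y to its left, z up, the work surface at z = 0. Lengths are in m, angles in rad, forces in N, time in s.
With the tool pointing down it reaches from about 0.425 to 0.95 m from the base axis. Payload 4.7 kg.
Tool frame: the origin (TCP) lies between the finger pads; the fingertips stand 25 mm ahead of it and the grasp point (between the pads) lies 6 mm ahead of it; z points along the fingers, y is the line along which they close (so a half turn about z gives the same grasp; the last joint's range is limited). The gripper opens to 85 mm and grips with 20 to 120 N. Pads are 22 mm wide; open, the fingers measure 114 mm over their backs; the gripper's body (76 mm by 85 mm) begins 54 mm behind the grasp point. The pads swing forward as they close: fully open they stand 13 mm farther back than shut.
Start: joints at [1.174, 0.469, -0.049, 1.532, 0.024, 1.141, -0.082], TCP at [0.243, -0.63, 0.256] pointing down, gripper open.
Joint ranges: [-2.59, 2.59], [-0.33, 1.99], [-1.39, 1.29], [0.1, 2.45], [-1.04, 4.18], [0.21, 1.99], [-2.66, 2.66]. Speed limits (rad/s): [2.57, 2.57, 3.14, 3.14, 3.14, 3.14, 3.14].

## Interface

Orientations are given as a 3x3 rotation matrix whose columns are the frame's x, y, z axes.
In Python, from rig import * gives the robot as it stands. Calls block until the motion is done:
- movep(position, orientation): joint-space move of the TCP to a pose.
- move_l(position, attitude=None, feed=0.15, until_force=None): straight line of the TCP; attitude=None keeps the orientation; feed is the mean speed in m/s. With until_force (N) it stops when the force on the tool has changed by that much, and returns True; else False.
- move_joints(angles): joint-space move.
- command_gripper(opening, newtons=None): finger opening in m; newtons is the grip in N (None keeps the last); returns when the fingers have stopped.
- sleep(seconds).
- inverse_kinematics(position, orientation): joint angles nearest the present ones, or None.
- sense(): the state.
- camera(name): name is "side" or "top"; returns (picture, depth): 420x560x3 uint8, red, green, blue; 420x560 float32, m along the optical axis (not along the pixel's ray), 0 where there is no reading.
- camera_params(name): a dict with "K" (3x3 intrinsics, pixels), "position" and "rotation" of the camera in the world. Camera axes: x right, y down, z forward; pixel columns grow to the right and rows downward; lengths in m; the calibration is good to about 2 mm. A picture is of the moment at which its call begins. camera_params takes no time and is no camera call.
A pose or a line that the arm cannot do raises Unreachable and nothing moves.
- finish_job(): hands the job in; it is judged then, once.
The state is a dict: "time_s": time; "joint_pos": joint angles; "qd": joint speeds; "joint_efforts": joint torques, N m; "position": TCP position; "tcp_rot": TCP orientation; "wrist_force": force on the tool from outside, world axes, zero at the start; "ft_torque": the same for the moment, N m; "finger_gap": finger opening in m; "gripper_force": force on a finger pad.
Only numpy, scipy, OpenCV 4.12 (cv2) and the standard library are available. Lean on these libraries where they do the work, as an engineer would, in place of code of your own. Each camera call takes 0.05 s, during which the arm holds its last target. There are 200 camera calls.

## Working session

There is one attempt and no reset: what is moved stays moved. The work goes in short steps, each a Python script; the robot and the scene stay as the last script left them, time stands still between calls to the robot, and variables do not carry over. Pictures are saved under pics/ and viewed, at most 10 in all, crops included, and the job is handed in when it is done.

```bash
ls; mkdir -p pics; python3 - <<'E'
from rig import *
import cv2,numpy as np
for n in("side","top"):
    p,d=camera(n); cv2.imwrite(f"pics/{n}0.png",p[:,:,::-1]); np.save(f"{n}0.npy",d); np.save(f"{n}0p.npy",p)
    c=camera_params(n); print(n,c, (d>0).mean(), d[d>0].min(), d.max())
s=sense();print(s["time_s"],s["position"],s["tcp_rot"])
E
```

```text
pics
side {'K': array([[524.51840008,   0.        , 287.29105183],
       [  0.        , 524.51840008, 204.83215166],
       [  0.        ,   0.        ,   1.        ]]), 'position': array([-0.16897766,  0.73607304,  1.05050452]), 'rotation': array([[-0.72896461, -0.47889529,  0.48915223],
       [-0.68438443,  0.49406054, -0.53621091],
       [ 0.01511807, -0.72564694, -0.68790112]])} 0.9959608843537415 0.8336834 3.8629873
top {'K': array([[495.88503121,   0.        , 273.00579994],
       [  0.        , 495.88503121, 206.34740974],
       [  0.        ,   0.        ,   1.        ]]), 'position': array([0.2414052 , 0.00706588, 1.6196607 ]), 'rotation': array([[ 1.67326495e-03, -9.86518912e-01,  1.63638738e-01],
       [-9.99935639e-01,  1.85645887e-04,  1.13438936e-02],
       [-1.12213444e-02, -1.63647188e-01, -9.86455108e-01]])} 0.9960119047619047 0.78614676 2.6188495
0.1 [ 0.24255772 -0.62940772  0.255374  ] [[ 9.33131040e-01  3.59535874e-01 -6.46498882e-04]
 [ 3.59536455e-01 -9.33129634e-01  1.61971387e-03]
 [-2.09220218e-05 -1.74384521e-03 -9.99998479e-01]]
```

View pics/side0.png

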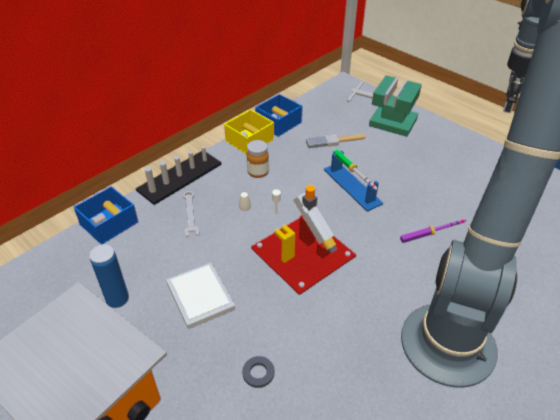

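View pics/top0.png

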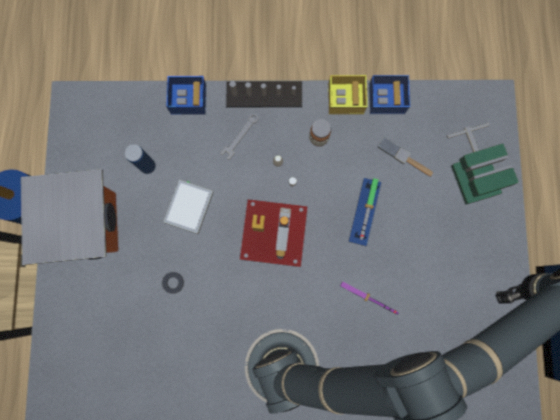

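Both views show the scene. The red stand is at top (275,233), with the orange pin at (284,221) and the yellow bracket at (258,222). The blue cradle holding the green-handled rod is at (365,212), and the panel is at (188,206). Now I'll measure by colour.

```bash
cat > h.py <<'E'
import numpy as np, cv2
from rig import *
def rays(n,uv):
    c=camera_params(n); uv=np.atleast_2d(uv).astype(float)
    d=np.c_[uv,np.ones(len(uv))]@np.linalg.inv(c["K"]).T@c["rotation"].T
    return c["position"],d
def onplane(n,uv,z):
    o,d=rays(n,uv); return o+d*((z-o[2])/d[:,2])[:,None]
def cloud(n,dep):
    v,u=np.mgrid[:420,:560]; o,d=rays(n,np.c_[u.ravel(),v.ravel()])
    return (o+d*dep.reshape(-1,1)).reshape(420,560,3)
def tri(a,b):
    (o1,d1),(o2,d2)=rays("side",a),rays("top",b); d1=d1[0];d2=d2[0]
    s=np.linalg.lstsq(np.c_[d1,-d2],o2-o1,rcond=None)[0]
    p,q=o1+s[0]*d1,o2+s[1]*d2; return (p+q)/2,np.linalg.norm(p-q)
def hsv(p): return cv2.cvtColor(np.ascontiguousarray(p),cv2.COLOR_RGB2HSV)
def mask(p,lo,hi,box):
    m=cv2.inRange(hsv(p),np.array(lo),np.array(hi)); k=np.zeros_like(m); x0,y0,x1,y1=box
    k[y0:y1,x0:x1]=m[y0:y1,x0:x1]; return k
def big(m):
    n,l,s,c=cv2.connectedComponentsWithStats(m); i=1+s[1:,4].argmax(); return (l==i)
E
python3 - <<'E'
from h import *
P={n:np.load(f"{n}0p.npy") for n in("side","top")};D={n:np.load(f"{n}0.npy") for n in P};C={n:cloud(n,D[n]) for n in P}
np.set_printoptions(precision=4,suppress=True)
B={"side":dict(stand=(240,170,370,300),cr=(315,140,390,215),panel=(155,255,245,330)),"top":dict(stand=(230,190,320,275),cr=(340,170,390,255),panel=(155,170,220,240))}
H=dict(orange=((5,170,120),(16,255,255),"stand"),yellow=((20,150,90),(32,255,255),"stand"),red=((0,170,60),(3,255,255),"stand"),green=((50,120,60),(80,255,255),"cr"),blue=((98,130,40),(118,255,255),"cr"),white=((0,0,215),(180,40,255),"panel"))
cen={}
for k,(lo,hi,b) in H.items():
  for n in P:
    m=big(mask(P[n],lo,hi,B[n][b])); v,u=np.nonzero(m); X=C[n][m]; cen[k,n]=(u.mean(),v.mean())
    print(k,n,m.sum(),np.array(cen[k,n]),"pts med",np.median(X,0),"z pct",np.percentile(X[:,2],[5,50,95]))
    if k in("red","blue","white","green"):
        z={"red":.012,"blue":.01,"white":.025,"green":.078}[k]
        r=cv2.minAreaRect(onplane(n,np.c_[u,v],z)[:,:2].astype(np.float32)*1000); print("   rect",np.round(r[0],1),np.round(r[1],1),r[2])
  print("  tri",tri(cen[k,"side"],cen[k,"top"]))
a=cv2.resize(P["side"][140:310,230:400],None,fx=3.4,fy=3.4,interpolation=cv2.INTER_CUBIC)
cv2.imwrite("pics/side_crop.png",a[:,:,::-1])
a=cv2.resize(P["top"][165:275,225:395],None,fx=4.6,fy=4.6,interpolation=cv2.INTER_CUBIC)
cv2.imwrite("pics/top_crop.png",a[:,:,::-1])
E
```

```text
orange side 58 [309.3966 194.6034] pts med [0.4292 0.0013 0.1884] z pct [0.1782 0.1884 0.1979]Traceback (most recent call last):
  File "<stdin>", line 9, in <module>
  File "h.py", line 21, in big
    n,l,s,c=cv2.connectedComponentsWithStats(m); i=1+s[1:,4].argmax(); return (l==i)
                                                     ~~~~~~~~~~~~~~^^
ValueError: attempt to get argmax of an empty sequence
```

```bash
cat > m.py <<'E'
from h import *
P={n:np.load(f"{n}0p.npy") for n in("side","top")};D={n:np.load(f"{n}0.npy") for n in P};C={n:cloud(n,D[n]) for n in P}
np.set_printoptions(precision=4,suppress=True)
a=cv2.resize(P["side"][140:310,230:400],None,fx=3.4,fy=3.4,interpolation=cv2.INTER_CUBIC)
cv2.imwrite("pics/side_crop.png",a[:,:,::-1])
a=cv2.resize(P["top"][165:275,225:395],None,fx=4.6,fy=4.6,interpolation=cv2.INTER_CUBIC)
cv2.imwrite("pics/top_crop.png",a[:,:,::-1])
print(hsv(P["top"])[219:224,280:288].tolist())
B={"side":dict(stand=(240,170,370,300),cr=(315,140,390,215),panel=(155,255,245,330)),"top":dict(stand=(230,190,320,275),cr=(340,170,390,255),panel=(155,170,220,240))}
H=dict(orange=((5,130,120),(19,255,255),"stand"),yellow=((20,150,90),(32,255,255),"stand"),red=((0,150,60),(4,255,255),"stand"),green=((50,120,60),(80,255,255),"cr"),blue=((98,130,40),(118,255,255),"cr"),white=((0,0,215),(180,40,255),"panel"))
cen={}
for k,(lo,hi,b) in H.items():
  for n in P:
    m=mask(P[n],lo,hi,B[n][b])
    if not m.any(): print(k,n,"none"); cen[k,n]=(0,0); continue
    m=big(m); v,u=np.nonzero(m); X=C[n][m]; cen[k,n]=(u.mean(),v.mean())
    print(k,n,m.sum(),np.array(cen[k,n]),"pts med",np.median(X,0),"z pct",np.percentile(X[:,2],[5,50,95]))
    if k in("red","blue","white","green"):
        z={"red":.012,"blue":.01,"white":.025,"green":.078}[k]
        r=cv2.minAreaRect(onplane(n,np.c_[u,v],z)[:,:2].astype(np.float32)*1000); print("   rect",np.round(r[0],1),np.round(r[1],1),r[2])
  print("  tri",tri(cen[k,"side"],cen[k,"top"]))
E
python3 m.py
```

```text
[[[15, 120, 160], [17, 151, 188], [18, 156, 198], [18, 154, 202], [18, 152, 201], [18, 156, 199], [18, 152, 195], [17, 141, 174]], [[17, 132, 162], [18, 150, 191], [19, 152, 201], [19, 153, 200], [19, 153, 202], [19, 155, 198], [18, 152, 198], [17, 139, 183]], [[16, 133, 152], [18, 152, 186], [19, 152, 198], [19, 153, 200], [19, 154, 199], [19, 151, 201], [18, 151, 194], [17, 138, 175]], [[12, 112, 128], [16, 147, 165], [18, 153, 190], [19, 151, 196], [19, 149, 198], [19, 151, 194], [18, 152, 185], [16, 132, 154]], [[7, 79, 103], [13, 138, 131], [17, 148, 162], [19, 149, 174], [18, 150, 180], [19, 147, 175], [17, 144, 154], [13, 102, 122]]]
orange side 115 [286.7913 245.8087] pts med [0.4446 0.0575 0.0151] z pct [0.0112 0.0151 0.0778]
orange top 100 [257.83 219.84] pts med [0.4593 0.0739 0.0161] z pct [0.0088 0.0161 0.1035]
  tri (array([0.451 , 0.0686, 0.0441]), np.float64(0.018672002170504815))
yellow side 412 [286.6092 242.0898] pts med [0.4277 0.0773 0.0845] z pct [0.0233 0.0845 0.1035]
yellow top 78 [257.8462 222.8077] pts med [0.4384 0.0708 0.1016] z pct [0.0958 0.1016 0.1069]

[... 877 characters left out ...]
.2663  0.0129] z pct [0.008  0.0129 0.0586]
   rect [ 510.8 -287.5] [ 78.1 267.6] 75.178955078125
blue top 580 [361.3172 215.369 ] pts med [ 0.4725 -0.2633  0.0115] z pct [0.005  0.0115 0.062 ]
   rect [ 492.1 -274.9] [ 53.6 213.1] 75.29444885253906
  tri (array([ 0.4771, -0.2606,  0.0251]), np.float64(0.002048507784154696))
white side 1966 [198.9817 290.9034] pts med [0.5052 0.3063 0.0262] z pct [0.0226 0.0262 0.0298]
   rect [505.1 306.6] [111.2 141.5] 71.45669555664062
white top 1088 [187.3483 205.8061] pts med [0.507  0.3051 0.0261] z pct [0.0198 0.0261 0.0322]
   rect [508.4 305.3] [ 94.8 124.7] 71.69904327392578
  tri (array([0.5077, 0.3052, 0.0239]), np.float64(0.0007608504071887768))
```

```bash
sleep 3
```

```text
(no output)
```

View pics/side_crop.png

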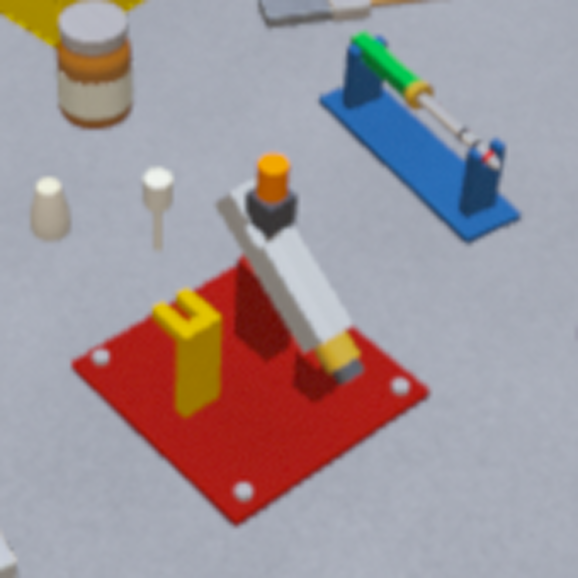

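View pics/top_crop.png

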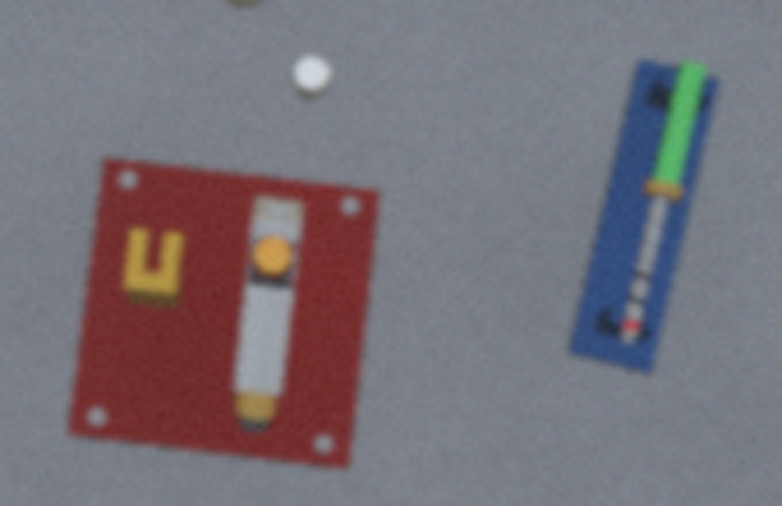

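The crops make the layout clear. The pin knob is at about top px (284,220), with the sleeve under it and the mouth up-image. The slot of the U-shaped bracket opens up-image. In the cradle, the rod's green handle lies towards +x. One refinement round before moving.

```bash
cat > m2.py <<'E'
from h import *
P={n:np.load(f"{n}0p.npy") for n in("side","top")};D={n:np.load(f"{n}0.npy") for n in P};C={n:cloud(n,D[n]) for n in P}
np.set_printoptions(precision=4,suppress=True)
def reg(k,n,lo,hi,box,zmin=None,zmax=None):
    m=mask(P[n],lo,hi,box)
    if zmin is not None: m[(C[n][...,2]<zmin)|(C[n][...,2]>zmax)]=0
    m=big(m); v,u=np.nonzero(m); c=np.array([u.mean(),v.mean()]); print(k,n,m.sum(),c,np.median(C[n][m],0)); return c,np.c_[u,v]
# pin knob
a,_=reg("knob","side",(5,110,90),(22,255,255),(298,180,322,207),.165,.22); b,_=reg("knob","top",(5,90,100),(24,255,255),(274,210,294,230),.165,.22)
print(" tri",*tri(a,b)," top@.202",onplane("top",b,.2))
# red base
for n,bx in(("side",(240,180,370,300)),("top",(230,190,320,275))):
    h=hsv(P[n]); m=((h[...,0]<8)|(h[...,0]>172))&(h[...,1]>120); k=np.zeros(m.shape,np.uint8); k[bx[1]:bx[3],bx[0]:bx[2]]=m[bx[1]:bx[3],bx[0]:bx[2]]
    k[C[n][...,2]>.03]=0; m=big(k); v,u=np.nonzero(m); r=cv2.minAreaRect(onplane(n,np.c_[u,v],.012)[:,:2].astype(np.float32)*1000); print("base",n,np.round(r[0],1),np.round(r[1],1),r[2])
# bracket top
for n,bx in(("side",(265,215,300,265)),("top",(245,205,272,240))):
    c,uv=reg("brk",n,(18,110,80),(34,255,255),bx,.09,.112)
    r=cv2.minAreaRect(onplane(n,uv,.1)[:,:2].astype(np.float32)*1000); print("   ",np.round(r[0],1),np.round(r[1],1),r[2])
# rod handle, collar, shaft
ga,_=reg("green","side",(45,90,50),(85,255,255),(315,140,390,215)); gb,uv=reg("green","top",(45,90,50),(85,255,255),(340,170,390,255)); print(" tri",*tri(ga,gb))
ca,_=reg("collar","side",(14,100,80),(32,255,255),(340,160,365,180),.04,.1); cb,_=reg("collar","top",(12,60,80),(34,255,255),(360,195,380,215),.04,.1); print(" tri",*tri(ca,cb))
ta,_=reg("tipred","side",(170,100,80),(180,255,255),(365,178,385,195)); tb,_=reg("tipred","top",(165,70,80),(180,255,255),(355,225,370,250)); print(" tri",*tri(ta,tb))
for n,bx in(("side",(155,255,245,330)),("top",(155,170,220,240))):
    c,uv=reg("panel",n,(0,0,190),(180,60,255),bx,.015,.035); r=cv2.minAreaRect(onplane(n,uv,.025)[:,:2].astype(np.float32)*1000); print("   ",np.round(r[0],1),np.round(r[1],1),r[2])
E
python3 m2.py
```

```text
knob side 120 [309.7917 192.    ] [ 0.4308 -0.0021  0.1956]
knob top 59 [283.7966 220.4237] [ 0.4364 -0.0084  0.203 ]
 tri [ 0.4369 -0.0083  0.1875] 0.001189817562754101  top@.202 [[ 0.4357 -0.0078  0.2   ]]
base side [419.5  26.7] [199.7 200.3] 83.21144104003906
base top [422.5  23.9] [194.3 194.4] 83.17707061767578
brk side 190 [284.9263 233.1263] [0.4396 0.076  0.1004]
    [442.3  73.7] [41.2 47.3] 82.43626403808594
brk top 97 [257.9794 222.4845] [0.4407 0.0708 0.1013]
    [446.1  70.9] [40.5 31. ] 0.017901569604873657
green side 151 [342.3113 157.894 ] [ 0.5451 -0.2859  0.0786]
green top 161 [372.323  191.1056] [ 0.5481 -0.2892  0.078 ]
 tri [ 0.5471 -0.2898  0.0733] 0.0006593484882256339
collar side 33 [352.0303 167.0303] [ 0.497  -0.2701  0.0784]
collar top 19 [368.8947 205.6842] [ 0.4978 -0.2767  0.0804]
 tri [ 0.5006 -0.2778  0.0716] 0.0007360315206693102
tipred side 5 [373.  185.4] [ 0.4051 -0.2487  0.0765]
tipred top 8 [361.625 235.375] [ 0.4061 -0.2517  0.0727]
 tri [ 0.4059 -0.2521  0.074 ] 0.0001926253762321749
panel side 2441 [199.4601 292.5658] [0.5008 0.3081 0.0257]
    [505.  305.6] [118.1 148.7] 71.42488861083984
panel top 1236 [187.3681 205.7443] [0.5076 0.3051 0.0259]
    [508.1 304.9] [102.9 132.9] 71.37833404541016
```

```bash
cat >> h.py <<'E'
from scipy.spatial.transform import Rotation as Ro
np.set_printoptions(precision=4,suppress=True)
YS=np.deg2rad(-6.8); YR=np.deg2rad(-14.95); FL=np.diag([1.,-1,-1])
RS=Ro.from_euler("z",YS).as_matrix()
RB=RS@Ro.from_euler("y",-0.61).as_matrix()   # barrel axes: x up and out
SL=np.array([.4363,-.0078,.172])             # sleeve top
ROD=np.array([.4970,-.2767,.071]); RR=Ro.from_euler("z",YR).as_matrix()
PAN=np.array([.5066,.3053,.025])
G=.048                                       # grip along rod
def rodpose(o,R): # tcp for rod origin o, rod axes R
    T=R@FL; return o+R[:,0]*G-T[:,2]*.006, T
def mouth(S=SL): return S+RS@np.array([.037,0,-.022])
def st(t=""):
    s=sense(); print(t,"t%.1f"%s["time_s"],s["position"],"F",s["wrist_force"],"gap %.4f gf %.1f"%(s["finger_gap"],s["gripper_force"])); return s
E
python3 - <<'E'
from h import *
def ck(n,p,R): q=inverse_kinematics(p,R); print(n,p,None if q is None else np.array(q))
T=RS@FL
ck("pin",SL+[0,0,.029],T); ck("hi",SL+[0,0,.13],T); ck("notch",SL+RS@[0,.08,-.072+.029],T)
ck("rod",*rodpose(ROD,RR)); ck("rodhi",*rodpose(ROD+[0,0,.15],RR))
for d in(0,.11,.16): ck("in%.2f"%d,*rodpose(mouth()+RB[:,0]*d,RB))
for y in(-20,-7,10): 
    R=Ro.from_euler("z",np.deg2rad(y)).as_matrix(); ck("fin%d"%y,*rodpose(PAN+[0,0,.05]+R[:,0]*.105,R))
movep(SL+[0,0,.10],T); st("above")
command_gripper(.06,40)
move_l(SL+[0,0,.029],feed=.1); st("at")
command_gripper(0.0,40); st("grip")
for n in("side","top"):
    p,d=camera(n); np.save(f"{n}1p.npy",p)
    if n=="side": cv2.imwrite("pics/s1.png",cv2.resize(p[120:290,220:390],None,fx=3,fy=3)[:,:,::-1])
E
```

```text
pin [ 0.4363 -0.0078  0.201 ] [ 0.4081  0.1853 -0.5399  2.1102  0.1236  0.8758 -1.8931]
hi [ 0.4363 -0.0078  0.302 ] [ 0.4995  0.0656 -0.5983  1.9766  0.0412  1.1111 -1.8055]
notch [0.4458 0.0716 0.129 ] [ 0.2444  0.3375 -0.587   2.1467  0.2785  0.7301 -2.2156]
rod [ 0.5434 -0.2891  0.077 ] [ 0.4557  0.5734 -0.0481  1.8295  0.0387  0.7396 -1.445 ]
rodhi [ 0.5434 -0.2891  0.227 ] [ 0.4846  0.3997 -0.0854  1.712   0.0387  1.0315 -1.4457]
in0.00 [ 0.5087 -0.0164  0.1824] None
in0.11 [ 0.5982 -0.0271  0.2454] [ 0.2367  0.1778 -0.3492  2.1217  0.6319  0.3057 -2.332 ]
in0.16 [ 0.6389 -0.032   0.2741] [ 0.4125  0.23   -0.5444  1.9982  0.6239  0.4072 -2.2836]
fin-20 [0.6504 0.253  0.081 ] [-0.1713  0.7116 -0.3945  1.5997  0.3272  0.8963 -2.6054]
fin-7 [0.6585 0.2867 0.081 ] [-0.1785  0.7516 -0.4566  1.5414  0.3825  0.9383 -2.4495]
fin10 [0.6573 0.3319 0.081 ] [-0.1948  0.7955 -0.5378  1.4869  0.4544  0.9853 -2.2502]
above t2.4 [ 0.4365 -0.0085  0.272 ] F [-0.1481 -0.0009 -0.1995] gap 0.0852 gf 0.0
at t3.7 [ 0.4367 -0.0077  0.2014] F [ 0.0329 -0.4204  0.4241] gap 0.0604 gf 0.0
grip t4.1 [ 0.4367 -0.0077  0.2016] F [-1.467   1.0999  5.2089] gap 0.0229 gf 39.1
```

```bash
sleep 2
```

```text
(no output)
```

View pics/s1.png

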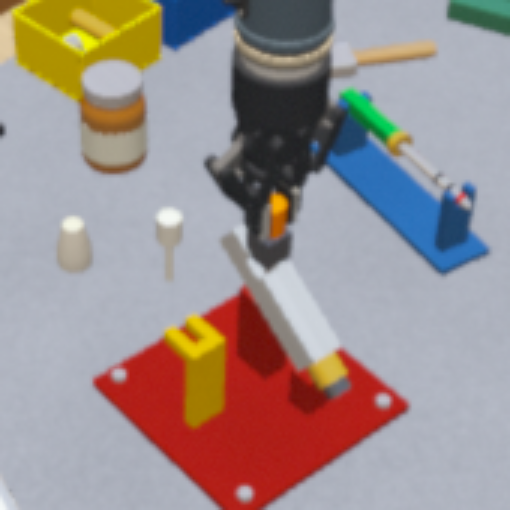

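The side crop shows the fingers closed on the orange knob at crop (278,213), just above the sleeve. The gap matches the knob. Now lift it and move it to the notch.

```bash
python3 - <<'E'
from h import *
p0=np.array(sense()["position"]); 
print("stuck?",move_l(p0+[0,0,.072],feed=.08,until_force=15)); st("up")
q=SL+RS@np.array([.001,.08,0]); 
move_l([q[0],q[1],p0[2]+.072],feed=.12); st("over")
move_l([q[0],q[1],.195],feed=.12); st("pre")
print("hit",move_l([q[0],q[1],.1270],feed=.04,until_force=4)); st("down")
T=RS
for a in(0,10,15,20,25,30):
  for nm,F in(("n",FL),("h",np.diag([-1.,1,-1]))):
    L=Ro.from_euler("y",np.deg2rad(-a)).as_matrix()   # tilt relative to rod
    out=[]
    def tp(o,R):
        for s in(1,-1):
            pass
        A=R@Ro.from_euler("y",np.deg2rad(a)).as_matrix()@F; return o+R[:,0]*G-A[:,2]*.006,A
    R=Ro.from_euler("z",np.deg2rad(-7)).as_matrix()
    for o,Q in((ROD,RR),(ROD+[0,0,.15],RR),(mouth()+RB[:,0]*.13,RB),(mouth()-RB[:,0]*.003,RB),(PAN+[0,0,.05]+R[:,0]*.105,R)):
        j=inverse_kinematics(*tp(o,Q)); out.append("--" if j is None else "%.2f/%.2f"%(j[5],j[6]))
    print(a,nm,out, np.round(tp(mouth(),RB)[1][:,2],2))
E
```

```text
stuck? False
up t5.2 [ 0.4363 -0.0077  0.2731] F [-0.6644  0.3682 -0.5127] gap 0.0225 gf 39.2
over t6.0 [0.4467 0.0708 0.2734] F [ 0.4735 -0.0949 -0.2081] gap 0.0222 gf 39.2
pre t6.9 [0.4473 0.0716 0.1955] F [-0.2602  0.0374 -0.9477] gap 0.0230 gf 39.2
hit True
down t8.4 [0.4467 0.0715 0.1294] F [0.0323 0.2124 4.3844] gap 0.0226 gf 40.0
0 n ['0.78/-1.68', '1.07/-1.63', '0.35/-2.33', '--', '0.97/-2.51'] [ 0.57 -0.07 -0.82]
0 h ['1.08/1.00', '1.26/1.16', '0.45/0.60', '0.28/-0.02', '1.25/0.32'] [ 0.57 -0.07 -0.82]
10 n ['1.01/-1.66', '1.28/-1.64', '0.58/-2.08', '0.35/-2.29', '1.15/-2.41'] [ 0.42 -0.05 -0.91]
10 h ['1.33/1.03', '1.50/1.14', '0.73/0.76', '0.48/0.55', '1.40/0.41'] [ 0.42 -0.05 -0.91]
15 n ['1.12/-1.66', '1.38/-1.64', '0.69/-2.02', '0.46/-2.15', '1.24/-2.38'] [ 0.34 -0.04 -0.94]
15 h ['1.44/1.03', '1.61/1.12', '0.86/0.79', '0.62/0.63', '1.48/0.44'] [ 0.34 -0.04 -0.94]
20 n ['1.22/-1.66', '1.48/-1.65', '0.81/-1.99', '0.57/-2.07', '1.33/-2.35'] [ 0.26 -0.03 -0.97]
20 h ['1.55/1.04', '1.72/1.11', '0.99/0.81', '0.75/0.68', '1.56/0.47'] [ 0.26 -0.03 -0.97]
25 n ['1.33/-1.65', '1.58/-1.65', '0.92/-1.96', '0.68/-2.02', '1.42/-2.32'] [ 0.17 -0.02 -0.98]
25 h ['1.66/1.04', '1.83/1.09', '1.11/0.83', '0.88/0.70', '1.63/0.49'] [ 0.17 -0.02 -0.98]
30 n ['1.43/-1.65', '1.68/-1.65', '1.03/-1.95', '0.79/-1.99', '1.51/-2.30'] [ 0.09 -0.01 -1.  ]
30 h ['1.76/1.03', '1.93/1.07', '1.23/0.84', '1.01/0.72', '1.71/0.51'] [ 0.09 -0.01 -1.  ]
```

Contact came exactly at the expected resting height. Release, verify the pin, then go to the rod with a 17° tilted grasp.

```bash
cat >> h.py <<'E'
TILT=Ro.from_euler("y",np.deg2rad(17)).as_matrix()
def rp(o,R):
    A=R@TILT@FL; return o+R[:,0]*G-A[:,2]*.006, A
E
python3 - <<'E'
from h import *
command_gripper(.045,40); s=st("rel"); p=np.array(s["position"])
move_l(p+[0,0,.10],feed=.12); move_l([*(SL[:2]+.5*(p[:2]-SL[:2])),.30],feed=.2)
movep(*rp(ROD+[0,0,.10],RR)); st("above rod")
P,D={},{}
for n in("side","top"):
    P[n],D[n]=camera(n); np.save(f"{n}2p.npy",P[n])
a=cv2.resize(P["side"][120:300,230:400],None,fx=2.2,fy=2.2); b=cv2.resize(P["top"][165:265,225:385],None,fx=2.5,fy=2.5)
im=np.zeros((400,380+405,3),np.uint8); im[:a.shape[0],:a.shape[1]]=a; im[:b.shape[0],380:380+b.shape[1]]=b
cv2.imwrite("pics/c2.png",im[:,:,::-1])
E
```

```text
rel t8.7 [0.4458 0.0712 0.1286] F [-0.3354 -0.1809  0.8506] gap 0.0454 gf 0.0
above rod t11.6 [ 0.5459 -0.2874  0.1776] F [0.4178 0.1929 0.995 ] gap 0.0448 gf 0.0
```

```bash
sleep 2
```

```text
(no output)
```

View pics/c2.png

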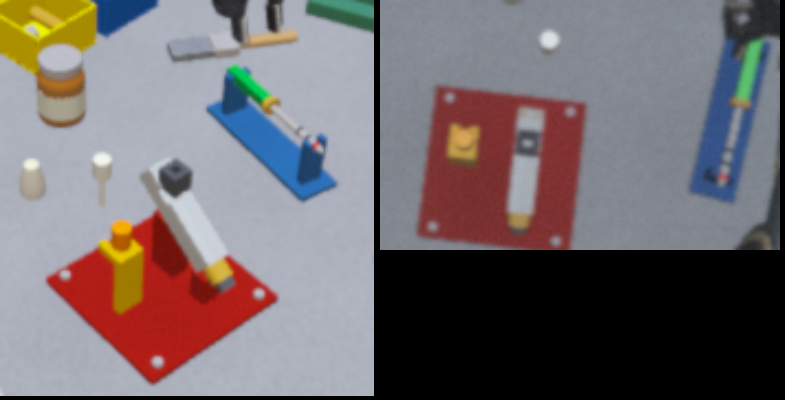

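The pin stands parked upright in the notch, at crop (121,235) in the side view and (463,140) in the top view. The sleeve is now empty. Pick the rod and bring it out in front of the mouth.

```bash
python3 - <<'E'
from h import *
p,A=rp(ROD,RR); print(move_l(p,A,feed=.12,until_force=10)); st("at")
command_gripper(0.0,90); st("grip")
p=np.array(sense()["position"]); move_l(p+[0,0,.13],feed=.12); st("lift")
M=mouth(); print("mouth",M)
movep(*rp(M+RB[:,0]*.19,RB)); st("pre")
move_l(rp(M+RB[:,0]*.125,RB)[0],feed=.12); sleep(.2); s=st("close")
print("exp tip",M+RB[:,0]*.02,"err",np.array(s["position"])-rp(M+RB[:,0]*.125,RB)[0], np.round(rp(M,RB)[1].T@s["tcp_rot"],4).tolist())
P,D={},{}
for n in("side","top"): P[n],D[n]=camera(n); np.save(f"{n}3p.npy",P[n]); np.save(f"{n}3.npy",D[n])
a=cv2.resize(P["side"][150:250,270:350],None,fx=5,fy=5,interpolation=2); b=cv2.resize(P["top"][165:245,250:320],None,fx=5.5,fy=5.5,interpolation=2)
im=np.zeros((500,790,3),np.uint8); im[:500,:400]=a; im[:440,402:402+385]=b
cv2.imwrite("pics/c3.png",im[:,:,::-1])
E
```

```text
False
at t12.7 [ 0.5457 -0.2898  0.0775] F [0.537  0.8465 0.7768] gap 0.0447 gf 0.0
grip t13.0 [ 0.5458 -0.2897  0.0779] F [0.7824 0.6402 4.901 ] gap 0.0144 gf 88.3
lift t14.3 [ 0.5453 -0.2895  0.2069] F [-0.6293  0.0059 -2.1217] gap 0.0145 gf 87.7
mouth [ 0.473  -0.0122  0.15  ]
pre t15.4 [ 0.6646 -0.0376  0.291 ] F [ 0.5981 -0.8979 -2.2949] gap 0.0148 gf 87.8
close t16.3 [ 0.6129 -0.0289  0.2554] F [ 0.8454  0.1688 -1.4332] gap 0.0142 gf 87.8
exp tip [ 0.4893 -0.0141  0.1615] err [ 0.0009 -0.0001  0.0006] [[1.0, -0.0004, 0.0012], [0.0004, 1.0, -0.0003], [-0.0012, 0.0003, 1.0]]
```

```bash
sleep 2
```

```text
(no output)
```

View pics/c3.png

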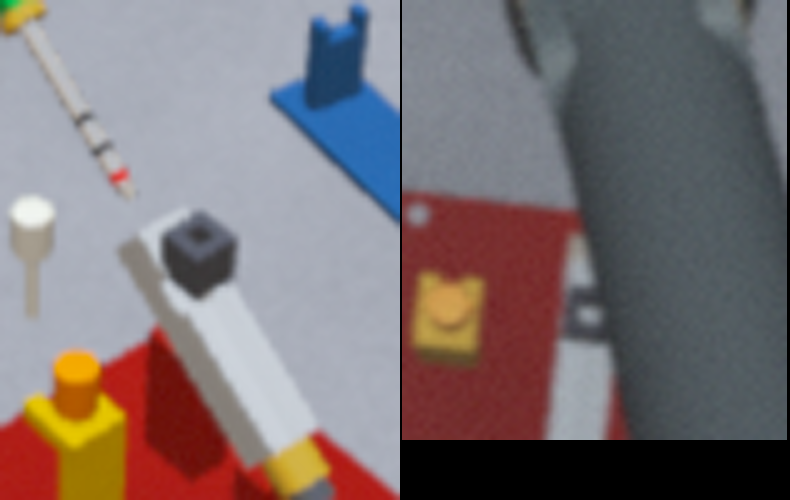

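The left (side) crop shows the rod tip at about (130,192), aimed nearly at the mouth centre, which I judge to be near (155,226). The shaft is parallel to the barrel, and the pin is still parked. I'll check the projections, then insert under force guard.

```bash
python3 - <<'E'
from h import *
M=mouth(); c=camera_params("side")
def pj(X): q=(X-c["position"])@c["rotation"]; return ((c["K"]@q)[:2]/q[2]-[270,150])*5
for n,X in dict(tip=M+RB[:,0]*.0207,mouth=M,bl=M+RB@[0,.0155,-.0155],tl=M+RB@[0,.0155,.0155],tr=M+RB@[0,-.0155,.0155],slv=SL,col=M+RB[:,0]*.126).items(): print(n,pj(X))
print("dy/mm",pj(M+RB@[0,.001,0])-pj(M),"dz/mm",pj(M+RB@[0,0,.001])-pj(M))
print("hit",move_l(rp(M+RB[:,0]*.085,RB)[0],feed=.05,until_force=6)); s=st("in20")
p=np.array(s["position"]); print("rel (barrel axes) mm",1000*RB.T@(p-rp(M,RB)[0]),"F barrel",RB.T@s["wrist_force"])
E
```

```text
tip [125.2175 192.965 ]
mouth [146.3286 227.6055]
bl [111.294  249.7315]
tl [135.3639 231.35  ]
tr [181.6934 205.2709]
slv [196.6415 233.9948]
col [18.3918 17.6783]
dy/mm [-1.4841  0.8363] dz/mm [ 0.7878 -0.5986]
hit False
in20 t17.4 [ 0.5799 -0.0249  0.2322] F [-1.0588 -0.7361 -1.3955] gap 0.0144 gf 87.8
rel (barrel axes) mm [85.5266  0.0548  0.0261] F barrel [-1.5897 -0.8563 -0.5915]
```

```bash
python3 - <<'E'
from h import *
M=mouth()
def rel(t):
    s=st(t); print("  rel mm",1000*RB.T@(np.array(s["position"])-rp(M,RB)[0]),"F barrel",RB.T@s["wrist_force"],"M",RB.T@s["ft_torque"]); return s
for d in(.05,.02):
    h=move_l(rp(M+RB[:,0]*d,RB)[0],feed=.06,until_force=12); rel(f"d{d} {h}")
    if h: break
E
```

```text
d0.05 False t18.1 [ 0.5513 -0.0215  0.2122] F [-0.1544  0.2579 -1.8089] gap 0.0141 gf 87.8
  rel mm [50.4551  0.0259  0.0608] F barrel [-1.187   0.2378 -1.3773] M [-0.0064  0.3976 -0.015 ]
d0.02 False t18.7 [ 0.5268 -0.0185  0.1948] F [ 0.8888  0.5908 -1.3242] gap 0.0144 gf 87.8
  rel mm [20.2658  0.076   0.0363] F barrel [-0.0926  0.6919 -1.5509] M [-0.0156  0.3659 -0.0436]
```

```bash
python3 - <<'E'
from h import *
M=mouth()
def rel(t):
    s=st(t); r=RB.T@(np.array(s["position"])-rp(M,RB)[0]); print("  rel mm",1000*r,"F barrel",RB.T@s["wrist_force"]); return s,r
h=move_l(rp(M-RB[:,0]*.01,RB)[0],feed=.04,until_force=15); s,r=rel(f"home {h}")
move_l(np.array(s["position"])-RB[:,0]*.002,feed=.02,until_force=20); rel("push")
P,_=camera("side"); cv2.imwrite("pics/c4.png",cv2.resize(P[150:250,270:350],None,fx=5,fy=5,interpolation=2)[:,:,::-1])
sleep(.7); rel("held")
E
```

```text
home True t19.3 [ 0.5132 -0.0168  0.1851] F [ 0.2725 -0.1386  1.772 ] gap 0.0142 gf 88.1
  rel mm [ 3.4869  0.2134 -0.0887] F barrel [ 1.2503 -0.1054  1.288 ]
push t19.6 [ 0.5131 -0.0167  0.1851] F [ 4.4555 -0.9258  2.5711] gap 0.0144 gf 88.0
  rel mm [ 3.4282  0.2335 -0.0658] F barrel [ 5.189  -0.3917 -0.4899]
held t20.3 [ 0.5131 -0.0167  0.1851] F [ 5.2714 -1.5755  3.9908] gap 0.0144 gf 88.1
  rel mm [ 3.4249  0.2679 -0.0658] F barrel [ 6.7294 -0.9403  0.1656]
```

```bash
sleep 2
```

```text
(no output)
```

View pics/c4.png

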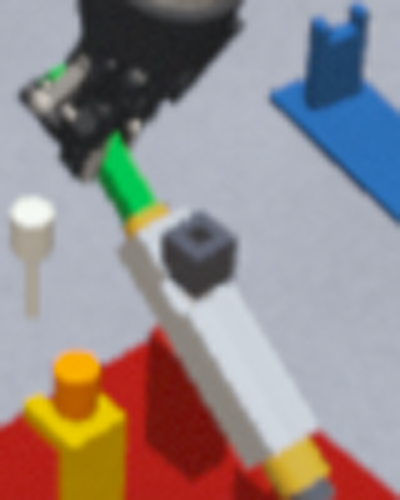

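The collar sits against the mouth at crop (148,217), with no shaft visible. I'll press a bit harder to confirm it's a hard stop, hold, then withdraw.

```bash
python3 - <<'E'
from h import *
M=mouth()
def rel(t):
    s=st(t); r=RB.T@(np.array(s["position"])-rp(M,RB)[0]); print("  rel mm",1000*r,"F barrel",RB.T@s["wrist_force"]); return s,r
s,r=rel("0"); h=move_l(np.array(s["position"])-RB[:,0]*.008,feed=.03,until_force=25); rel(f"push {h}"); sleep(.6); s,r=rel("held")
p=np.array(s["position"])
move_l(p+RB[:,0]*.06,feed=.1); rel("half")
move_l(p+RB[:,0]*.17,feed=.15); rel("out")
for y in(-40,-30,-20,-7):
    R=Ro.from_euler("z",np.deg2rad(y)).as_matrix()
    for dz in(.05,.2):
        j=inverse_kinematics(*rp(PAN+[0,0,dz]+R[:,0]*.105,R)); print(y,dz,None if j is None else np.array(j))
E
```

```text
0 t20.3 [ 0.5131 -0.0167  0.1851] F [ 5.2714 -1.5755  3.9908] gap 0.0144 gf 88.1
  rel mm [ 3.4249  0.2679 -0.0658] F barrel [ 6.7294 -0.9403  0.1656]
push False t20.6 [ 0.5129 -0.0166  0.1851] F [11.8995 -4.8772 10.1026] gap 0.0144 gf 88.6
  rel mm [3.2361 0.3387 0.009 ] F barrel [15.9455 -3.4339  1.1809]
held t21.2 [ 0.5129 -0.0166  0.1851] F [11.2439 -4.7592  9.2831] gap 0.0146 gf 88.7
  rel mm [3.2434 0.324  0.0108] F barrel [14.9311 -3.3944  0.8901]
half t22.1 [ 0.5603 -0.0223  0.2182] F [ 0.1378 -0.1208 -1.9586] gap 0.0143 gf 87.9
  rel mm [61.3424  0.2823 -0.1688] F barrel [-0.9981 -0.1036 -1.692 ]
out t23.0 [ 0.6501 -0.033   0.2814] F [ 0.0489  0.914  -1.9576] gap 0.0142 gf 87.8
  rel mm [171.6467   0.3241  -0.1971] F barrel [-1.1704  0.9134 -1.5704]
-40 0.05 [ 0.0216  0.7501 -0.4627  1.5831  0.062   1.0166 -2.6576]
-40 0.2 [ 0.0177  0.5903 -0.4586  1.4748 -0.0135  1.2667 -2.6532]
-30 0.05 [-0.0096  0.7991 -0.4931  1.4955  0.1243  1.0993 -2.5616]
-30 0.2 [-0.0137  0.6478 -0.4935  1.3865  0.048   1.3404 -2.5534]
-20 0.05 [-0.0421  0.8459 -0.5305  1.4153  0.191   1.1773 -2.4679]
-20 0.2 [-0.054   0.699  -0.5221  1.3053  0.1064  1.4099 -2.4496]
-7 0.05 [-0.1011  0.894  -0.5582  1.3268  0.2603  1.2645 -2.3311]
-7 0.2 [-0.1118  0.7558 -0.5583  1.2141  0.1819  1.4913 -2.3113]
```

Hard stop confirmed: 15 N with only 0.2 mm of travel, held for over 0.5 s. The rod is out. Now over to the panel.

```bash
python3 - <<'E'
from h import *
p=np.array(sense()["position"]); move_l(p+[0,0,.06],feed=.15)
R=Ro.from_euler("z",np.deg2rad(-15)).as_matrix()
movep(*rp(PAN+[0,0,.17]+R[:,0]*.105,R)); st("hi")
move_l(rp(PAN+[0,0,.05]+R[:,0]*.105,R)[0],feed=.1); sleep(.5); s=st("fin"); print("cmd err",np.array(s["position"])-rp(PAN+[0,0,.05]+R[:,0]*.105,R)[0])
P,C={},{}
for n in("side","top"): P[n],d=camera(n); C[n]=cloud(n,d); np.save(f"{n}5p.npy",P[n])
def pj(n,X):
    c=camera_params(n); q=(X-c["position"])@c["rotation"]; return (c["K"]@q)[:2]/q[2]
T=PAN+[0,0,.05]; print("exp tip px",pj("side",T),pj("top",T))
c={}
for n in P:
    t=pj(n,T).astype(int); m=mask(P[n],(165,70,80),(180,255,255),(t[0]-20,t[1]-20,t[0]+20,t[1]+20))
    if m.any(): v,u=np.nonzero(big(m)); c[n]=(u.mean(),v.mean()); print(n,"red ring",c[n],len(u))
if len(c)==2: print("ring tri",*tri(c["side"],c["top"]))
a=cv2.resize(P["side"][210:330,150:260],None,fx=3.6,fy=3.6,interpolation=2); b=cv2.resize(P["top"][140:240,150:250],None,fx=3.9,fy=3.9,interpolation=2)
im=np.zeros((432,790,3),np.uint8); im[:432,:396]=a; im[:390,398:788]=b
cv2.imwrite("pics/c5.png",im[:,:,::-1])
E
```

```text
hi t24.8 [0.6572 0.2634 0.2014] F [-0.2192  0.1584 -1.762 ] gap 0.0140 gf 87.8
fin t26.6 [0.6561 0.2652 0.0808] F [ 0.9027 -0.1786 -1.5558] gap 0.0143 gf 87.8
cmd err [ 0.     -0.      0.0001]
exp tip px [196.8967 277.8236] [184.4586 203.5736]
side red ring (np.float64(195.0), np.float64(275.0)) 1
top red ring (np.float64(185.33333333333334), np.float64(200.33333333333334)) 3
ring tri [0.517  0.3028 0.0744] 0.00041912175388079183
```

```bash
sleep 2
```

```text
(no output)
```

View pics/c5.png

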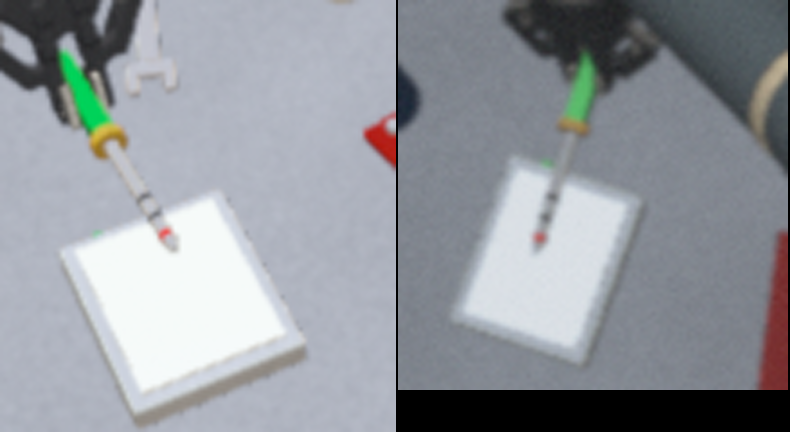

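Side and top crops show the rod level, with its tip over the panel's middle. The red ring is at (165,236) side and (540,238) top, and the ring triangulates to put the tip at (0.507,0.306,0.074). A last numeric check of the pin and the rod's level, then hand in.

```bash
python3 - <<'E'
from h import *
P={n:np.load(f"{n}5p.npy") for n in("side","top")}
c={}
for n,bx,lo in(("side",(270,205,300,240),(5,110,90)),("top",(245,205,275,240),(5,110,90))):
    v,u=np.nonzero(big(mask(P[n],lo,(19,255,255),bx))); c[n]=(u.mean(),v.mean()); print(n,c[n],len(u))
print("pin knob (expect ~.446 .072 .115)",*tri(c["side"],c["top"]))
k={}
for n,bx in(("side",(170,240,190,255)),("top",(190,168,203,176))):
    v,u=np.nonzero(big(mask(P[n],(12,70,80),(34,255,255),bx))); k[n]=(u.mean(),v.mean())
print("collar",*tri(k["side"],k["top"]))
s=st(); print(np.abs(s["qd"]).max())
finish_job()
E
```

```text
side (np.float64(286.72222222222223), np.float64(229.2111111111111)) 90
top (np.float64(253.42105263157896), np.float64(223.2280701754386)) 57
pin knob (expect ~.446 .072 .115) [0.4338 0.0814 0.126 ] 0.008079984048983933
collar [0.6105 0.2752 0.0737] 0.0009302450995438643
 t26.7 [0.6561 0.2652 0.0807] F [ 0.6367  0.0096 -1.6204] gap 0.0141 gf 87.8
0.001111170310882868
the job is handed in; nothing more can be done
```

I handed the job in at 26.7 s. The pin is parked in the notch, the rod went fully home and was held over 0.5 s, and it now hangs level about 5 cm above the panel's middle. My last numeric check of the pin was unreliable: the two views disagreed by 8 mm, probably because the colour mask caught the yellow bracket. I'm relying on the earlier pictures, which show it standing upright in the notch.

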